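# Run in the oiled patching machine and stop it at its mark

## Robot

A 7-joint arm with a two-finger parallel gripper is mounted at the origin on the work surface. World frame = base frame: x ahead of the robot, y to its left, z up, the work surface at z = 0. Lengths are in m, angles in rad, forces in N, time in s.
With the tool pointing down it reaches from about 0.425 to 0.925 m from the base axis. Payload 6.8 kg.
Tool frame: the origin (TCP) lies midway between the tips of the shut fingers; the grasp point (between the pads) lies 19 mm behind it (r.grip_depth is the distance from the TCP to the grasp point, in m); z points along the fingers, y is the line along which they close (so a half turn about z gives the same grasp; the last joint's range is limited). The gripper opens to 85 mm and grips with 20 to 120 N. Pads are 22 mm wide; open, the fingers measure 114 mm over their backs; the gripper's body (76 mm by 85 mm) begins 54 mm behind the grasp point. The pads swing forward as they close: fully open they stand 13 mm farther back than shut.
Start: joints at [-1.424, 0.477, 0.022, 1.555, -0.011, 1.109, -0.083], TCP at [0.17, 0.653, 0.231] pointing down, gripper open.
Joint ranges: [-2.96, 2.96], [-0.34, 2.1], [-1.41, 1.46], [0.24, 2.44], [-1.37, 4.51], [0.17, 1.92], [-2.96, 2.96]. Speed limits (rad/s): [2.39, 2.39, 3.14, 3.14, 3.14, 3.14, 3.14].

## Interface

Orientations are given as a rotation vector (axis times angle).
In Python, from bench import telemetry, grab_frame, calibration, order, silhouettes, r gives the robot as it stands.
- The arm moves only by the tool apply_moves, never from a script. Its argument "moves" is a list of rows, each a list of 7 numbers: the turn, a rotation vector about the tool's x, y, z scaled (see below), then the shift along the tool's x, y, z scaled (see below), then the opening, from -1 (shut) to 1 (fully open). A call has exactly 8 rows; each row shifts and turns the commanded pose from where the row before left it, along the tool's axes as they then stand; what a row does not reach is not made up. The controller multiplies each number of a shift by 1000 mm and each number of a turn by 6 degrees. A row lasts 1/12 s, in which the tool goes at most 41.7 mm and 7.16 degrees, less where a joint would pass 70% of its speed; a pose out of reach is approached as far as the arm can. A call with a number of a shift or a turn outside -1 to 1 is refused whole. A call with a gripper value outside its range is refused whole. The fingers move at their own pace and stop on an object; "grip_force" is the grip in N (left out, the last holds). Time passes only in rows, so rows that do not move let the fingers close, or fill a call up. It gives the time, the measured TCP pose, the force, the opening and the grip force at its end, in the units of the state.
- telemetry.get_obs(): the state, without advancing time (a new reading comes with each control period).
- grab_frame(name): name is "scene" or "top" or "wrist"; returns the picture (384x512x3 uint8, blue, green, red); there is no depth.
- calibration(name): a dict with "fx", "fy", "cx", "cy" (pixels), "world_from_camera" (4x4, takes a point from camera to world coordinates); the wrist camera has in their place "mount" (4x4, takes a point from camera to tool coordinates, whose origin is the TCP and whose axes are the flange's). Camera axes: x right, y down, z forward; pixel columns grow to the right and rows downward; lengths in m; the calibration is good to about 2 mm. The wrist camera is an equidistant fisheye: a pixel r from the principal point sees the ray r / f radians off the axis. A picture is of the moment at which its call begins: read the wrist's pose just before it. calibration takes no time and is no camera call.
- order.hand_in(): hands the job in; it is judged then, once.
Trained networks look in the newest picture that a camera, given by its name, has taken for a name from the list of things; names that differ only in an ending like _2 or _b are one class to them, and where a whole thing is asked for, a point or a joint stands for the part that bears it (a point fixed in the world has none). Each returns a list of dicts, best first, with "p" (0 to 1); they miss things now and then, are a little off and sometimes report something else, mostly with a low value. They report only what shows in the picture. A call takes as long as a camera call.
- silhouettes(thing, camera): "mask" (384x512 bool, what is visible of it) and "extent" ([centre column, centre row, width, height] in pixels, round what is visible of it).
The state is a dict: "clock": time; "joints": joint angles; "qvel": joint speeds; "tau": joint torques, N m; "tcp_pos": TCP position; "orientation": TCP orientation; "contact_force": force on the tool from outside, world axes, zero at the start; "moment": the same for the moment, N m; "grip_width": finger opening in m; "gripper_force": force on a finger pad.
Only numpy, scipy, OpenCV 4.12 (cv2) and the standard library are available. Lean on these libraries where they do the work, as an engineer would, in place of code of your own. Each camera call takes 0.05 s, during which the arm holds its last target. There are 200 camera calls.

## Task

The hand-driven shoe patching machine has just been oiled and must be run in before a new needle goes in. Take its wooden crank handle and turn it forwards (over the top, away from you) so that the dark balance wheel, which follows the crank through a slipping clutch and is heavy on one side, runs at 30 turns a minute, and keep the wheel between 25 and 35 turns a minute for six seconds without a break; then bring it to a standstill at needle-up, the white mark on the rim under the brass pointer, and let go. Never race the wheel past 45 turns a minute or let it run backwards, and leave the other things on the bench alone.

Things in the scene. Friction and masses are not known exactly. Their poses are not given: they have to be found in the camera images.
- machine: Hand-driven shoe patching machine bolted to the bench: black cast iron, column, upper arm, closed head (380 mm high, needle out). Origin on the bench under the axis of its balance wheel, in the wheel's mid-plane. z up; y along the wheel's axis, from the wheel out along the crank handle; x level, away from the robot. It extends 410 mm to -y behind the wheel; nothing stands on the +y side.
- crank_axis (a point): Point on the common axis of crank and balance wheel, fixed to the machine: 170 mm above the bench, 92 mm out (machine y) from the wheel's mid-plane; the centre of the circle (radius 60 mm) on which handle moves.
- handle (a point): Middle of the grasp on the wooden crank handle, 60 mm from the axis. The handle is a level round sleeve, 28 mm thick, 96 mm long, along the machine's y, from 30 to 126 mm out from the wheel's mid-plane; this point is 92 mm out. The sleeve turns freely on its pin: a gripper pinching it from above, fingers closing along the machine's x, keeps its direction through whole turns.
- balance (a joint): Angle of the dark spoked balance wheel (180 mm, 28 mm wide), rad, growing forwards like the crank, counting on; full turns = mark at pointer. Inertia about 0.010 kg m2 (varies), friction 0.012 N m. Clutch: the crank drags it with 0.0145 N m per rad/s of slip (time constant 0.7 s, mean lag 0.8 rad/s). The needle linkage's weight pulls with about 0.021 N m x sin(angle): at rest the mark hangs low.
- mark (a point): Middle of the white timing mark on the rim of the balance wheel, 90 mm from its axis, in the mid-plane.
- pointer (a point): Where the middle of the mark stands when the needle bar is right up: top of the balance wheel, just under the brass pointer. Fixed to the machine.
- oiler: Yellow oil bottle with red cap, 48 mm thick, 135 mm high, standing loose. Origin at the centre of its underside. Leave it.
- spool: Black thread spool, 52 mm thick, 80 mm high, standing loose. Origin at the centre of its underside. Leave it.
- polish: Red tin of shoe polish, 84 mm across, 30 mm high. Origin at the centre of its underside. Leave it.
- last: Wooden shoe last, 185 mm long, 86 mm high, loose. Origin at the bottom, below its middle. Leave it.
- heels: Stack of black rubber heels, 68 mm across, 30 mm high, loose. Origin at the centre of its underside. Leave it.
- crank: Red crank arm with counterweight, in front of the wheel (its outer face 28 mm out). Origin on the axis, in the wheel's mid-plane; y along the axis as the machine's, z towards the handle. Forwards = handle over the top, away from the robot. Balanced, about 0.12 kg, no end stops, light: only the clutch to the balance wheel holds it.
- hammer: Hammer with a wooden handle, lying loose on the bench. Origin on the bench under the middle of its length. Leave it.

How it is judged:
On the way, in this order (a step that is already met when the one before it is completed fails the run):
1. the balance wheel runs forwards at 25 to 35 turns a minute for 6 s without a break (velocity of joint balance between 2.618 and 3.665 rad/s), for 6 s.
2. the balance wheel stands still with its mark at the pointer (distance between mark and pointer below 0.02 m and velocity of joint balance between -0.1 and 0.1 rad/s), for 0.5 s.
At the end, for the whole second after the job is handed in: the balance wheel (under 0.1 rad/s) and the crank stand still, the mark within 20 mm (0.22 rad) of the pointer, the handle released (all of step 2 and angular speed of crank below 0.15 rad/s); the robot touches nothing.
It fails at once if the balance wheel raced past 45 turns a minute (velocity of joint balance above 4.71 rad/s).
It fails at once if the balance wheel ran backwards (velocity of joint balance below -0.5 rad/s).
It fails at once if a thing on the bench was disturbed (distance of any of oiler, spool, polish, last, heels, hammer from where it was at the start of the episode above 0.02 m).
It also fails if it takes over 58 s, if anything falls off the work surface, if the arm or the gripper's body presses on something with over 40 N, if the wrist force passes 120 N, or if a joint passes its speed limit or range.

## Working session

There is one attempt and no reset: what is moved stays moved. The work goes in short steps, Python scripts to look and compute and a tool call to move; the robot and the scene stay as the last step left them, time stands still between calls to the robot, and variables do not carry over. Pictures are saved under pics/ and viewed, at most 10 in all, crops included, and the job is handed in when it is done.

Besides the shell and the picture viewer there is one more tool, called after "Call:" as name([rows], argument=value, ...), one row to a line, values as JSON. apply_moves: Moves the arm, as the interface text tells. Its arguments: {"type":"object","properties":{"moves":{"type":"array"},"grip_force":{"type":"number"}},"required":["moves"]}

```bash
ls; mkdir -p pics
python3 - <<'E'
from bench import telemetry, grab_frame, calibration, order, silhouettes, r
import cv2,numpy as np
o=telemetry.get_obs();print(o)
for c in ["scene","top"]:
    im=grab_frame(c);cv2.imwrite(f"pics/{c}0.png",im)
    print(c,calibration(c))
    for t in ["machine","balance","crank","handle","mark"]:
        for d in silhouettes(t,c)[:2]:
            print(t,c,round(d["p"],2),np.round(d["extent"],1))
a=np.hstack([cv2.imread("pics/scene0.png"),cv2.imread("pics/top0.png")])
cv2.imwrite("pics/both0.png",cv2.resize(a,(800,300)))
E
```

```text
pics
{'clock': 0.0, 'joints': array([-1.42407666,  0.47777996,  0.02232325,  1.55644159, -0.01148218,
        1.10931673, -0.08308769]), 'qvel': array([ 0.0004495 , -0.00095857, -0.001003  ,  0.00096874,  0.00074228,
        0.00169255,  0.00047963]), 'tau': array([-1.25519447e-03, -5.96443784e+01,  1.60752799e+00, -2.81207067e+01,
        1.24191359e-02,  9.16570629e-03, -2.52268478e-06]), 'tcp_pos': array([0.17000809, 0.65262804, 0.23034308]), 'orientation': array([-3.99088120e-01, -3.11605026e+00,  2.85159404e-03]), 'contact_force': array([0.00074793, 0.22841496, 0.32747946]), 'moment': array([-0.01673033,  0.06361318,  0.03037161]), 'gripper_force': 0.0, 'grip_width': 0.08544067388396186}
scene {'fx': 381.38137678128277, 'fy': 381.38137678128277, 'cx': 252.9702684796595, 'cy': 186.7940108256186, 'world_from_camera': array([[ 0.81998313,  0.32766126, -0.4693248 ,  1.01751683],
       [ 0.57184748, -0.43333853,  0.69656886, -0.8611447 ],
       [ 0.02486212, -0.83955692, -0.54270255,  0.77887628],
       [ 0.        ,  0.        ,  0.        ,  1.        ]])}
machine scene 0.79 [21
[... 255 characters left out ...]
: 266.3899423860208, 'cy': 194.281400091318, 'world_from_camera': array([[ 2.41020811e-02, -9.82740948e-01,  1.83410246e-01,
         2.70023712e-01],
       [-9.99697279e-01, -2.45999322e-02, -4.39320252e-04,
        -4.62195906e-02],
       [ 4.94361763e-03, -1.83344136e-01, -9.83036362e-01,
         1.48895414e+00],
       [ 0.00000000e+00,  0.00000000e+00,  0.00000000e+00,
         1.00000000e+00]])}
machine top 0.57 [346.1 185.6 200.8  94.2]
balance top 0.86 [275.2 174.2  60.7  64.9]
balance top 0.18 [363.6 285.7  62.5  58.8]
crank top 0.94 [269.9 173.4  46.9  50.6]
crank top 0.69 [402.5 249.4  20.4  24.1]
handle top 0.74 [271.6 170.1  48.   47.1]
mark top 0.83 [274.9 173.1  61.8  68.9]
```

View pics/scene0.png

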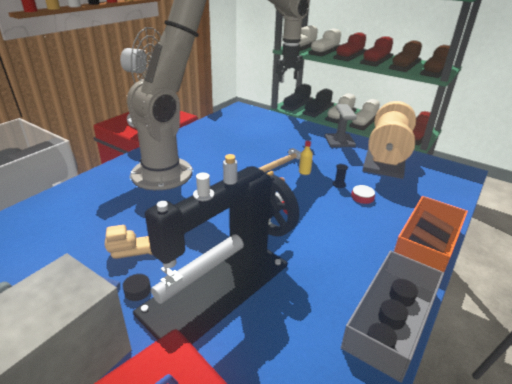

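View pics/top0.png

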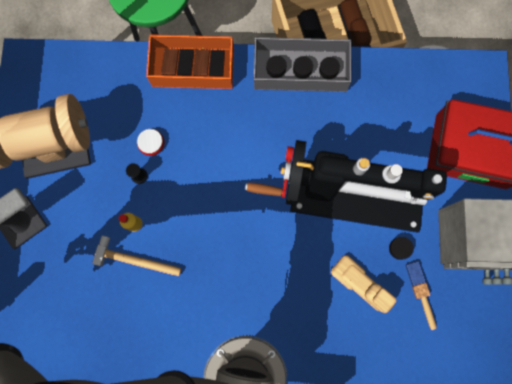

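The scene view shows the machine (column and wheel near px 285,205), with the handle hidden behind the wheel. In the top view the handle runs from about (247,187) to (284,191), pointing left to world +y, with the red crank at x≈288 and rows 145–205. The bench things stand left of and below it. I'll zoom in.

Run:
```python
import cv2,numpy as np
t=cv2.imread("pics/top0.png")[135:225,235:325]; s=cv2.imread("pics/scene0.png")[155:255,235:315]
a=np.hstack([cv2.resize(t,(400,400),interpolation=cv2.INTER_CUBIC),cv2.resize(s,(320,400),interpolation=cv2.INTER_CUBIC)])
cv2.imwrite("pics/crop.png",a)
```

```text
(no output)
```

View pics/crop.png

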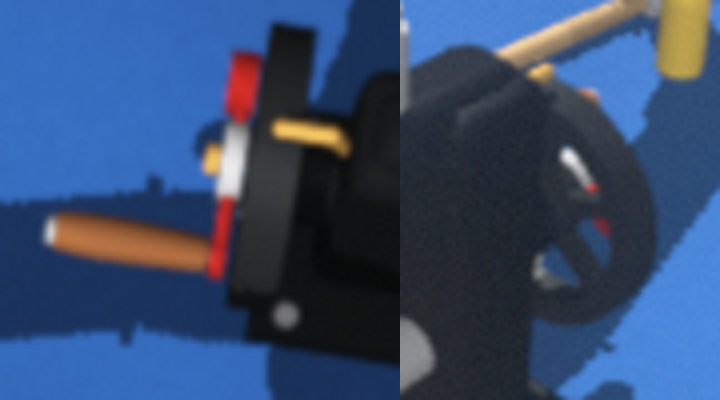

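```bash
cat > h.py <<'E'
import numpy as np
from bench import calibration
from scipy.spatial.transform import Rotation as R
C={c:calibration(c) for c in("top","scene")}
def proj(c,P):
    k=C[c];T=k["world_from_camera"];p=(np.atleast_2d(P)-T[:3,3])@T[:3,:3]
    return np.c_[k["fx"]*p[:,0]/p[:,2]+k["cx"],k["fy"]*p[:,1]/p[:,2]+k["cy"]]
def w(m,P):  # machine -> world ; machine x away, y along axis
    c,s=np.cos(m[2]),np.sin(m[2]);P=np.atleast_2d(P)
    return np.c_[m[0]+c*P[:,0]-s*P[:,1],m[1]+s*P[:,0]+c*P[:,1],P[:,2]]
def hp(th,y): return [60e-3*np.sin(th),y,.17+.06*np.cos(th)]
E
python3 - <<'E'
from h import *
from scipy.optimize import least_squares
a=np.linspace(0,2*np.pi,181)
ring=lambda y:np.c_[.09*np.sin(a),0*a+y,.17+.09*np.cos(a)]
def res(p,full=False):
    m=p[:3];th=p[3]
    h=proj("top",w(m,[hp(th,.126),hp(th,.030)]))
    rg=np.vstack([ring(-.014),ring(.014)]);rt=proj("top",w(m,rg));rs=proj("scene",w(m,rg))
    v=np.r_[(h-[[245.8,186.8],[281.8,192.2]]).ravel(),rt[:,1].min()-141,rt[:,1].max()-204,
      rt[:,0].min()-288.5, rs[:,0].max()-298.7,rs[:,1].max()-235.5,rs[:,1].min()-173]
    return v
for t0 in(-2.3,-1.6,-.8):
    s=least_squares(res,[.5,-.05,0,t0]);print(np.round(s.x,4),s.cost,np.round(s.fun,1))
m=s.x
print(w(m,[[0,.092,.17],hp(m[3],.092)]))
for P in ([0,0,.26],[0,.0,.17]):print(proj("top",w(m,P)),proj("scene",w(m,P)))
E
```

```text
[ 0.5784 -0.1262 -0.1021 -1.4092] 6.92649912217559 [ 1.8  0.5  0.6 -0.5 -1.1  1.7 -2.1  0.7  0.5 -0.7]
[ 0.5784 -0.1262 -0.1021 -1.4092] 6.926499122343941 [ 1.8  0.5  0.6 -0.5 -1.1  1.7 -2.1  0.7  0.5 -0.7]
[ 0.5784 -0.1262 -0.1021 -1.4092] 6.9264991222462475 [ 1.8  0.5  0.6 -0.5 -1.1  1.7 -2.1  0.7  0.5 -0.7]
[[ 0.58780818 -0.03472287  0.17      ]
 [ 0.52889772 -0.02868896  0.17965145]]
[[297.78104512 165.03582789]] [[271.02117499 176.60491267]]
[[295.56819549 172.89840141]] [[269.36626574 204.5659315 ]]
```

```bash
cat >> h.py <<'E'
M0=np.array([.5784,-.1262,-.1021])
def Rt(az): # tool down, tool y at azimuth az
    y=np.array([np.cos(az),np.sin(az),0]);z=np.array([0,0,-1.]);return np.c_[np.cross(y,z),y,z]
def rows(Ps,Rs,grip):
    out=[]
    for i in range(len(Ps)-1):
        t=R.from_matrix(Rs[i].T@Rs[i+1]).as_rotvec()/np.radians(6); d=Rs[i].T@(Ps[i+1]-Ps[i])
        out.append([round(float(v),3) for v in t]+[round(float(v),4) for v in d]+[grip])
    return out
E
python3 - <<'E'
from h import *
from bench import telemetry
o=telemetry.get_obs();p=o["tcp_pos"];Rm=R.from_rotvec(o["orientation"]).as_matrix();print(Rm.round(3))
y=Rm[:,1];a0=np.arctan2(y[1],y[0]);n=24
T=np.array([.529,-.02,.30]);r0,r1=np.hypot(*p[:2]),np.hypot(*T[:2]);b0,b1=np.arctan2(p[1],p[0]),np.arctan2(T[1],T[0])
s=np.linspace(0,1,n+1)
s=np.clip(s,0,1)
Ps=[np.array([(r0+(r1-r0)*k)*np.cos(b0+(b1-b0)*k),(r0+(r1-r0)*k)*np.sin(b0+(b1-b0)*k),p[2]+(T[2]-p[2])*k]) for k in s]
Rs=[Rt(a0+(M0[2]-a0)*k) for k in s]
q=np.array(rows(Ps,Rs,1));print(q[0],q[12],q[-1],q.sum(0))
E
```

```text
[[-0.968  0.252  0.   ]
 [ 0.252  0.968  0.   ]
 [ 0.     0.    -1.   ]]
[ 0.      0.      0.564  -0.0377 -0.0071 -0.0029  1.    ] [ 0.      0.      0.564  -0.0338 -0.0059 -0.0029  1.    ] [ 0.      0.      0.564  -0.0302 -0.0051 -0.0029  1.    ] [ 0.      0.     13.536  -0.8153 -0.1444 -0.0696 24.    ]
```

Call:
apply_moves([
  [0,0,0.564,-0.0376,-0.007,-0.003,1],
  [0,0,0.564,-0.0372,-0.007,-0.003,1],
  [0,0,0.564,-0.0369,-0.007,-0.003,1],
  [0,0,0.564,-0.0366,-0.007,-0.003,1],
  [0,0,0.564,-0.0363,-0.0065,-0.003,1],
  [0,0,0.564,-0.036,-0.0065,-0.003,1],
  [0,0,0.564,-0.0357,-0.0065,-0.003,1],
  [0,0,0.564,-0.0354,-0.0065,-0.003,1],
])

```text
clock: 1.27
tcp_pos: [0.4071, 0.4759, 0.2556]
orientation: [1.122, 2.934, 0.001]
contact_force: [1.4, 0.5, -0.5]
grip_width: 0.0856
gripper_force: 0.0
```

Call:
apply_moves([
  [0,0,0.564,-0.035,-0.006,-0.003,1],
  [0,0,0.564,-0.0347,-0.006,-0.003,1],
  [0,0,0.564,-0.0344,-0.006,-0.003,1],
  [0,0,0.564,-0.0341,-0.006,-0.003,1],
  [0,0,0.564,-0.0338,-0.006,-0.003,1],
  [0,0,0.564,-0.0335,-0.006,-0.003,1],
  [0,0,0.564,-0.0332,-0.006,-0.003,1],
  [0,0,0.564,-0.033,-0.006,-0.003,1],
])

```text
clock: 1.93
tcp_pos: [0.5287, 0.2312, 0.2796]
orientation: [1.778, 2.59, 0.001]
contact_force: [0.1, -0.1, -0.7]
grip_width: 0.0855
gripper_force: 0.0
```

Call:
apply_moves([
  [0,0,0.564,-0.0327,-0.0055,-0.003,1],
  [0,0,0.564,-0.0324,-0.0055,-0.003,1],
  [0,0,0.564,-0.0321,-0.0055,-0.003,1],
  [0,0,0.564,-0.0318,-0.0055,-0.003,1],
  [0,0,0.564,-0.0315,-0.005,-0.003,1],
  [0,0,0.564,-0.031,-0.005,-0.003,1],
  [0,0,0.564,-0.0305,-0.005,-0.003,1],
  [0,0,0.564,-0.0302,-0.005,-0.003,1],
])

```text
clock: 2.6
tcp_pos: [0.5287, -0.0222, 0.3037]
orientation: [2.334, 2.102, 0.001]
contact_force: [1.2, -0.4, 0.8]
grip_width: 0.0851
gripper_force: 0.0
```

Run:
```python
from bench import telemetry, grab_frame, calibration, silhouettes
import cv2,numpy as np
o=telemetry.get_obs();print(o["clock"],o["tcp_pos"],o["orientation"],o["joints"])
im=grab_frame("wrist");cv2.imwrite("pics/w1.png",im);np.save("w1.npy",np.r_[o["tcp_pos"],o["orientation"]])
print(calibration("wrist"))
for t in ["handle","balance","mark","crank"]:
    for d in silhouettes(t,"wrist")[:1]: print(t,round(d["p"],2),np.round(d["extent"],1))
t=grab_frame("top");cv2.imwrite("pics/top1.png",t)
cv2.imwrite("pics/v1.png",np.hstack([cv2.resize(im,(512,384)),cv2.resize(t[110:230,210:320],(288,384))[:, :]]))
```

```text
2.6 [ 0.52867778 -0.02220648  0.30367009] [2.33440843e+00 2.10184748e+00 9.53942535e-04] [-0.59167897  0.17973361  0.59886654  1.84400074 -0.11075531  1.15021569
 -0.05979732]
{'fx': 297.3186396354542, 'fy': 297.3186396354542, 'cx': 254.85514909708425, 'cy': 195.69729435120834, 'mount': array([[ 9.62123562e-04, -9.66081343e-01, -2.58236158e-01,
         6.46151951e-02],
       [ 9.99999461e-01,  8.28691113e-04,  6.25551517e-04,
         1.50110223e-03],
       [-3.90335641e-04, -2.58236621e-01,  9.66081619e-01,
        -1.42543409e-01],
       [ 0.00000000e+00,  0.00000000e+00,  0.00000000e+00,
         1.00000000e+00]])}
handle 0.79 [311.  214.9 134.4 122.5]
balance 0.92 [298.4 241.5 144.1 173.3]
mark 0.75 [301.5 240.1 147.8 175.9]
crank 0.67 [309.4 214.8 130.1 120.3]
```

View pics/v1.png

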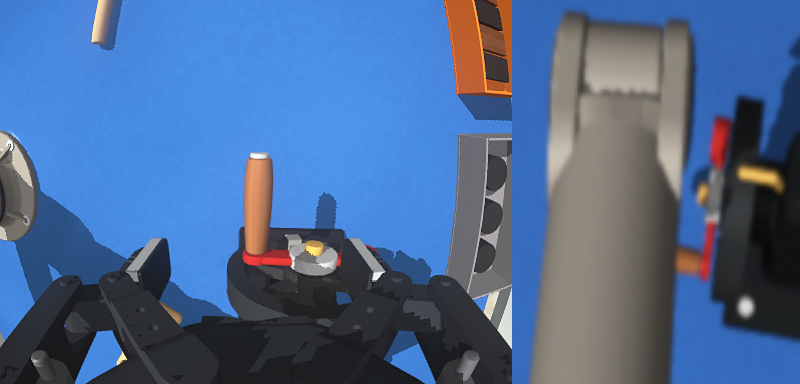

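Wrist view: the handle's outer end is at (260,154) and its inner end at (256,250). The hub bolt is at (315,247). The wheel rim shows only below the crank, between the fingers. In the top view the arm leaves the wheel rim clear. I'll refine the fit with this picture.

```bash
cat >> h.py <<'E'
W=calibration("wrist")
def wproj(pose,P):
    Tm=np.eye(4);Tm[:3,:3]=R.from_rotvec(pose[3:]).as_matrix();Tm[:3,3]=pose[:3];T=Tm@W["mount"]
    p=(np.atleast_2d(P)-T[:3,3])@T[:3,:3];rr=np.hypot(p[:,0],p[:,1]);k=W["fx"]*np.arctan2(rr,p[:,2])/rr
    return np.c_[k*p[:,0]+W["cx"],k*p[:,1]+W["cy"]]
E
python3 - <<'E'
from h import *
from scipy.optimize import least_squares
pose=np.load("w1.npy")
a=np.linspace(0,2*np.pi,181)
ring=lambda y:np.c_[.09*np.sin(a),0*a+y,.17+.09*np.cos(a)]
def res(p):
    m=p[:3];th=p[3]
    h=proj("top",w(m,[hp(th,.126)]))
    hw=wproj(pose,w(m,[hp(th,.126),hp(th,.034),[0,p[4],.17]]))
    rg=np.vstack([ring(-.014),ring(.014)]);rt=proj("top",w(m,rg));rs=proj("scene",w(m,rg))
    return np.r_[(h-[[246,186.8]]).ravel(),(proj("top",w(m,[0,p[4],.17]))-[[283,170.5]]).ravel(),((hw-[[260,155],[256,251],[315,246]]).ravel()),rt[:,1].min()-141,rt[:,1].max()-204,
      rs[:,0].max()-298.7,rs[:,1].max()-235.5,rs[:,1].min()-173]
s=least_squares(res,[.578,-.126,-.1,-1.4,.05],loss="soft_l1");print(np.round(s.x,4),s.cost,np.round(res(s.x),1))
m=s.x
print(w(m,[[0,.092,.17],hp(m[3],.092)]))
J=s.jac;print(np.sqrt(np.diag(np.linalg.inv(J.T@J))))
E
```

```text
[ 0.5794 -0.1247 -0.1344 -1.362   0.0339] 5.13302325078987 [ 0.6 -1.7 -0.   0.2 -0.1  0.7  0.6 -0.9 -1.7 -0.1 -1.5  1.4  0.8  0.5
 -0.9]
[[ 0.59168357 -0.03356628  0.17      ]
 [ 0.53351662 -0.02569923  0.18243845]]
[0.00136714 0.00160063 0.01284612 0.07580877 0.00191527]
```

Call:
apply_moves([
  [0,0,0.14,-0.0015,0.0026,0.02,1],
  [0,0,0.13,-0.0015,0.0026,0.02,1],
  [0,0,0,0,0,0.02,1],
  [0,0,0,0,0,0.02,1],
  [0,0,0,0,0,0.02,1],
  [0,0,0,0,0,0.02,1],
  [0,0,0,0,0,0.012,1],
  [0,0,0,0,0,0.008,1],
])

```text
clock: 3.57
tcp_pos: [0.5331, -0.0228, 0.1616]
orientation: [-2.357, -2.075, 0.003]
contact_force: [0.6, 0.1, -0.5]
grip_width: 0.0852
gripper_force: 0.0
```

Call:
apply_moves([
  [0,0,0,0,0,0,-1],
  [0,0,0,0,0,0,-1],
  [0,0,0,0,0,0,-1],
  [0,0,0,0,0,0,-1],
  [0,0,0,0,0,0,-1],
  [0,0,0,0,0,0,-1],
  [0,0,0,0,0,0,-1],
  [0,0,0,0,0,0,-1],
], grip_force=40)

```text
clock: 4.23
tcp_pos: [0.5325, -0.0237, 0.163]
orientation: [-2.359, -2.072, 0.002]
contact_force: [-4.7, 2.3, -1.0]
grip_width: 0.0259
gripper_force: 40.1
```

Run:
```python
from bench import telemetry, grab_frame, calibration, silhouettes
import cv2,numpy as np
o=telemetry.get_obs();print(o)
im=grab_frame("wrist");t=grab_frame("top")
cv2.imwrite("pics/w2.png",im);cv2.imwrite("pics/top2.png",t)
cv2.imwrite("pics/v2.png",np.hstack([cv2.resize(im[130:384,100:430],(500,385)),cv2.resize(t[130:220,260:330],(300,385))]))
```

```text
{'clock': 4.2333, 'joints': array([-0.5162814 ,  0.36164726,  0.55229584,  1.98920471, -0.24875225,
        0.85859091,  0.04199936]), 'qvel': array([ 0.0010744 ,  0.0031312 , -0.00197605,  0.00106318, -0.00147593,
       -0.00369294, -0.00149539]), 'tau': array([ 8.80710091e-01, -4.20238531e+01,  7.33647287e+00, -2.62342179e+01,
        2.97143469e-01, -1.66886799e+00,  2.86305451e-02]), 'tcp_pos': array([ 0.53250548, -0.02367234,  0.16301918]), 'orientation': array([-2.35903023e+00, -2.07167757e+00,  1.83473272e-03]), 'contact_force': array([-4.70460576,  2.26016496, -0.98377038]), 'moment': array([ 0.44835696,  1.12677159, -0.07815413]), 'gripper_force': 40.07716655731201, 'grip_width': 0.02594654225921011}
```

View pics/v2.png

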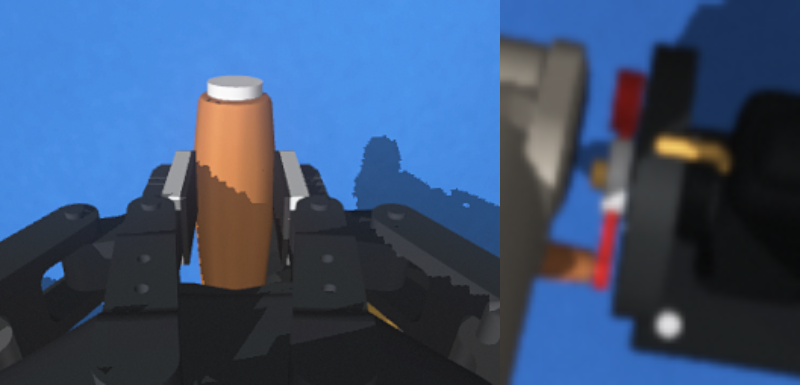

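Pinched: the handle sits between the pads (width 26 mm) and matches the expected radius. The top view keeps the pointer (px ≈297,163) and the upper rim visible. Next is a slow half turn, below the slip that would drag the wheel, to check the crank circle by force.

```bash
cat >> h.py <<'E'
import json
def crank(th0,d,rad=.060,grip=-1):
    th=th0+np.r_[0,np.cumsum(d)];x=np.round(rad*np.sin(th),4);z=np.round(rad*np.cos(th),4)
    n=len(d)
    for k in range(0,n,8):
        print(json.dumps([[0,0,0,0,round(float(x[i+1]-x[i]),4),round(float(z[i]-z[i+1]),4),grip] for i in range(k,k+8)]))
    print("th",th[-1])
E
python3 -c "
from h import *
crank(-1.373,[.06]*48)"
```

```text
[[0, 0, 0, 0, 0.0008, -0.0035, -1], [0, 0, 0, 0, 0.001, -0.0034, -1], [0, 0, 0, 0, 0.0012, -0.0034, -1], [0, 0, 0, 0, 0.0015, -0.0033, -1], [0, 0, 0, 0, 0.0016, -0.0032, -1], [0, 0, 0, 0, 0.0018, -0.0032, -1], [0, 0, 0, 0, 0.002, -0.003, -1], [0, 0, 0, 0, 0.0022, -0.0028, -1]]
[[0, 0, 0, 0, 0.0023, -0.0028, -1], [0, 0, 0, 0, 0.0025, -0.0025, -1], [0, 0, 0, 0, 0.0027, -0.0025, -1], [0, 0, 0, 0, 0.0027, -0.0023, -1], [0, 0, 0, 0, 0.003, -0.0021, -1], [0, 0, 0, 0, 0.003, -0.0019, -1], [0, 0, 0, 0, 0.0032, -0.0017, -1], [0, 0, 0, 0, 0.0032, -0.0016, -1]]
[[0, 0, 0, 0, 0.0034, -0.0013, -1], [0, 0, 0, 0, 0.0034, -0.0011, -1], [0, 0, 0, 0, 0.0034, -0.001, -1], [0, 0, 0, 0, 0.0036, -0.0007, -1], [0, 0, 0, 0, 0.0035, -0.0005, -1], [0, 0, 0, 0, 0.0036, -0.0003, -1], [0, 0, 0, 0, 0.0036, -0.0001, -1], [0, 0, 0, 0, 0.0036, 0.0001, -1]]
[[0, 0, 0, 0, 0.0036, 0.0004, -1], [0, 0, 0, 0, 0.0036, 0.0005, -1], [0, 0, 0, 0, 0.0035, 0.0008, -1], [0, 0, 0, 0, 0.0034, 0.001, -1], [0, 0, 0, 0, 0.0034, 0.0012, -1], [0, 0, 0, 0, 0.0033, 0.0014, -1], [0, 0, 0, 0, 0.0033, 0.0016, -1], [0, 0, 0, 0, 0.0031, 0.0018, -1]]
[[0, 0, 0, 0, 0.003, 0.0019, -1], [0, 0, 0, 0, 0.0029, 0.0022, -1], [0, 0, 0, 0, 0.0028, 0.0023, -1], [0, 0, 0, 0, 0.0026, 0.0024, -1], [0, 0, 0, 0, 0.0025, 0.0027, -1], [0, 0, 0, 0, 0.0023, 0.0027, -1], [0, 0, 0, 0, 0.0021, 0.0029, -1], [0, 0, 0, 0, 0.0019, 0.0031, -1]]
[[0, 0, 0, 0, 0.0018, 0.0031, -1], [0, 0, 0, 0, 0.0016, 0.0032, -1], [0, 0, 0, 0, 0.0014, 0.0034, -1], [0, 0, 0, 0, 0.0012, 0.0034, -1], [0, 0, 0, 0, 0.0009, 0.0034, -1], [0, 0, 0, 0, 0.0008, 0.0035, -1], [0, 0, 0, 0, 0.0005, 0.0036, -1], [0, 0, 0, 0, 0.0004, 0.0036, -1]]
th 1.5070000000000021
```

Call:
apply_moves([
  [0,0,0,0,0.0008,-0.0035,-1],
  [0,0,0,0,0.001,-0.0034,-1],
  [0,0,0,0,0.0012,-0.0034,-1],
  [0,0,0,0,0.0015,-0.0033,-1],
  [0,0,0,0,0.0016,-0.0032,-1],
  [0,0,0,0,0.0018,-0.0032,-1],
  [0,0,0,0,0.002,-0.003,-1],
  [0,0,0,0,0.0022,-0.0028,-1],
])

```text
clock: 5.0
tcp_pos: [0.536, -0.0238, 0.1862]
orientation: [-2.348, -2.061, 0.021]
contact_force: [-28.7, 7.6, 7.8]
grip_width: 0.0256
gripper_force: 41.9
```

Call:
apply_moves([
  [0,0,0,0,0.0023,-0.0028,-1],
  [0,0,0,0,0.0025,-0.0025,-1],
  [0,0,0,0,0.0027,-0.0025,-1],
  [0,0,0,0,0.0027,-0.0023,-1],
  [0,0,0,0,0.003,-0.0021,-1],
  [0,0,0,0,0.003,-0.0019,-1],
  [0,0,0,0,0.0032,-0.0017,-1],
  [0,0,0,0,0.0032,-0.0016,-1],
])

```text
clock: 5.67
tcp_pos: [0.5514, -0.0253, 0.2042]
orientation: [-2.337, -2.051, 0.034]
contact_force: [-50.4, 11.0, 48.2]
grip_width: 0.0256
gripper_force: 61.7
```

Call:
apply_moves([
  [0,0,0,0,0.0034,-0.0013,-1],
  [0,0,0,0,0.0034,-0.0011,-1],
  [0,0,0,0,0.0034,-0.001,-1],
  [0,0,0,0,0.0036,-0.0007,-1],
  [0,0,0,0,0.0035,-0.0005,-1],
  [0,0,0,0,0.0036,-0.0003,-1],
  [0,0,0,0,0.0036,-0.0001,-1],
  [0,0,0,0,0.0036,0.0001,-1],
])

```text
clock: 6.33
tcp_pos: [0.6043, -0.0334, 0.2188]
orientation: [2.35, 2.065, 0.023]
contact_force: [4.2, -1.1, 23.0]
grip_width: 0.0259
gripper_force: 62.1
```

Call:
apply_moves([
  [0,0,0,0,0.0036,0.0004,-1],
  [0,0,0,0,0.0036,0.0005,-1],
  [0,0,0,0,0.0035,0.0008,-1],
  [0,0,0,0,0.0034,0.001,-1],
  [0,0,0,0,0.0034,0.0012,-1],
  [0,0,0,0,0.0033,0.0014,-1],
  [0,0,0,0,0.0033,0.0016,-1],
  [0,0,0,0,0.0031,0.0018,-1],
])

```text
clock: 7.0
tcp_pos: [0.6293, -0.0371, 0.2071]
orientation: [2.351, 2.066, 0.015]
contact_force: [6.9, -1.8, 8.7]
grip_width: 0.0262
gripper_force: 60.6
```

Call:
apply_moves([
  [0,0,0,0,0.003,0.0019,-1],
  [0,0,0,0,0.0029,0.0022,-1],
  [0,0,0,0,0.0028,0.0023,-1],
  [0,0,0,0,0.0026,0.0024,-1],
  [0,0,0,0,0.0025,0.0027,-1],
  [0,0,0,0,0.0023,0.0027,-1],
  [0,0,0,0,0.0021,0.0029,-1],
  [0,0,0,0,0.0019,0.0031,-1],
])

```text
clock: 7.67
tcp_pos: [0.6462, -0.0396, 0.1843]
orientation: [2.356, 2.069, 0.007]
contact_force: [4.9, -1.5, 2.0]
grip_width: 0.0262
gripper_force: 60.0
```

Call:
apply_moves([
  [0,0,0,0,0.0018,0.0031,-1],
  [0,0,0,0,0.0016,0.0032,-1],
  [0,0,0,0,0.0014,0.0034,-1],
  [0,0,0,0,0.0012,0.0034,-1],
  [0,0,0,0,0.0009,0.0034,-1],
  [0,0,0,0,0.0008,0.0035,-1],
  [0,0,0,0,0.0005,0.0036,-1],
  [0,0,0,0,0.0004,0.0036,-1],
])

```text
clock: 8.33
tcp_pos: [0.6504, -0.0401, 0.1545]
orientation: [-2.361, -2.071, 0.003]
contact_force: [-0.4, -4.0, 1.0]
grip_width: 0.0256
gripper_force: 59.8
```

The calls fit a circle of 60 mm radius centred 8.5 mm above my assumed centre. So the handle just sits 8.5 mm nearer the fingertips, and I'll shift the TCP circle to match. Next: build the wheel estimator, mark detector and planner.

```bash
cat > ctl.py <<'E'
# state.json: commanded crank segments [t0,t1,dtheta], mark observations [t,phi], theta command, start time
from h import *
import os,sys,cv2
from bench import telemetry,grab_frame
from scipy.optimize import least_squares
M=np.array([.5794,-.1247,-.13]);C_=.0145;LAG=.06
F="state.json"
ld=lambda:json.load(open(F)); sv=lambda s:json.dump(s,open(F,"w"))
PH=np.linspace(-1.75,1.35,156)
def rim(im):
    g=cv2.GaussianBlur(im,(3,3),0).min(2).astype(np.float32);v=[]
    for y in(-.007,0,.007):
        q=proj("top",w(M,np.c_[.09*np.sin(PH),0*PH+y,.17+.09*np.cos(PH)])).astype(np.float32)
        v.append(cv2.remap(g,q[None,:,0],q[None,:,1],cv2.INTER_LINEAR)[0])
    return np.mean(v,0)
def look():
    t=telemetry.get_obs()["clock"];im=grab_frame("top");v=rim(im);i=int(v.argmax())
    k=v>(v.max()+np.median(v))/2;k&=abs(PH-PH[i])<.35
    return t,float((PH*k).sum()/k.sum()),float(v.max()-np.median(v)),im
def thdot(S,t):
    for a,b,d in S:
        if a<=t<b:return d/(b-a)
    return 0.
def sim(p,S,t0,t1,x=None,dt=1/240):
    ph,J,fr,g=p;n=int(round((t1-t0)/dt));X=np.zeros((n+1,3));om=0.
    if x is not None:ph,om=x
    tt=t0+dt*np.arange(n+1);O=np.zeros(n+1)
    for a,b,d in S:O[(tt>=a+LAG)&(tt<b+LAG)]=d/(b-a)
    O=np.convolve(np.r_[[O[0]]*8,O,[O[-1]]*8],np.ones(17)/17,"valid")
    X[0]=tt[0],ph,om
    for i in range(n):
        T=C_*(O[i]-om)+g*np.sin(ph)
        if abs(om)<1e-9 and abs(T)<fr: pass
        else:
            s=np.sign(om) if abs(om)>1e-9 else np.sign(T)
            o2=om+dt*(T-fr*s)/J
            om=0. if om*o2<0 else o2
        ph+=om*dt;X[i+1]=tt[i+1],ph,om
    return X
P0=np.array([-np.pi,.010,.012,.021]);SD=np.array([.4,.0012,.0015,.0015])
def fit(s,t1):
    S=s["seg"];t0=s["t0"];ob=np.array(s["obs"]).reshape(-1,2)
    def res(p):
        r=(p-P0)/SD
        if len(ob):
            X=sim(p,S,t0,t1,dt=1/120);e=np.interp(ob[:,0],X[:,0],X[:,1])-ob[:,1]
            r=np.r_[r,((e+np.pi)%(2*np.pi)-np.pi)/.05]
        return r
    p=least_squares(res,s.get("p",P0),diff_step=1e-3,loss="soft_l1").x
    return p,res(p)[4:]*.05
E
python3 - <<'E'
from ctl import *
v0=rim(cv2.imread("pics/top2.png"));t,ph,c,im=look();v=rim(im)
print(t,ph,c);print(v0[::6].round());print(v[::6].round())
cv2.imwrite("pics/top3.png",im)
E
```

```text
8.3333 -0.26 14.969398498535156
[37. 36. 33. 32. 34. 37. 40. 42. 44. 46. 51. 57. 61. 58. 52. 68. 28. 21.
 20. 20. 19. 18. 17. 20. 24. 26.]
[37. 36. 33. 32. 34. 37. 40. 42. 43. 43. 45. 47. 50. 49. 43. 44. 35. 34.
 32. 30. 26. 23. 20. 22. 29. 32.]
```

```bash
cat > plan.py <<'E'
# usage: plan.py ncalls wref ramp look(0/1/auto) ; prints rows
from ctl import *
def meas(o):
    q=o["tcp_pos"];d=q[:2]-w(M,[0,.092,.17])[0][:2]
    return np.arctan2(d@[np.cos(M[2]),np.sin(M[2])],q[2]+.019-.1785)
if __name__=="__main__":
    n=int(sys.argv[1]);wref=float(sys.argv[2]);tr=float(sys.argv[3]);lk=sys.argv[4];nxt=sys.argv[5] if len(sys.argv)>5 else "1"
    if not os.path.exists(F):
        s=dict(seg=[],obs=[],th=1.649,t0=telemetry.get_obs()["clock"])
    else: s=ld()
    o=telemetry.get_obs();now=o["clock"]
    if lk!="0" and s["seg"]:
        t,ph,c,im=look();cv2.imwrite("pics/k%.2f.png"%t,im);print("look",round(t,2),round(ph,3),round(c))
        if c>50:s["obs"].append([t,ph])
        now=telemetry.get_obs()["clock"]
    p,e=fit(s,now+.05);s["p"]=list(p);X=sim(p,s["seg"],s["t0"],now)
    m=X[:,0]>now-.75
    print("t",round(now,2),"p",p.round(4),"res",np.round(e[-4:],2),"phi",(X[-1,1]/2/np.pi).round(2),"turns w",X[-1,2].round(2),
      "last w",X[m,2].min().round(2),X[m,2].max().round(2),"th cmd-meas",round((s["th"]-meas(o)+np.pi)%(2*np.pi)-np.pi,2),"F",o["contact_force"].round())
    # plan with internal loop
    ph,om=X[-1,1:];d=[];S=list(s["seg"]);t=now;dt=1/12;J,fr,g=p[1:]
    w0=om
    for i in range(8*n):
        # state expected when this row acts
        Y=sim(p,S,s["t0"],t+LAG+dt/2) if False else sim(p,[q for q in S if q[1]>now-.3],now,t+LAG+dt/2,x=X[-1,1:])
        f,v=Y[-1,1:]
        wr=wref if tr==0 else w0+(wref-w0)*min(1,(t-now+dt)/tr)
        dw=0 if tr==0 or (t-now)>tr else (wref-w0)/tr
        O=wr+fr/C_-g/C_*np.sin(f)+J/C_*(dw+2.5*(wr-v))
        O*=(1+.075/n) if nxt=="1" else 1
        O=np.clip(O,0.3,7.2);d.append(O*dt);S.append([t,t+dt,O*dt]);t+=dt
    Y=sim(p,[q for q in S if q[1]>now-.3],now,t,x=X[-1,1:])
    print("pred end phi turns",(Y[-1,1]/2/np.pi).round(3),"phi",round((Y[-1,1]+np.pi)%(2*np.pi)-np.pi,2),"w",Y[-1,2].round(2),"range",Y[:,2].min().round(2),Y[:,2].max().round(2))
    crank(s["th"],d);s["th"]+=float(sum(d));s["seg"]=[list(map(float,q)) for q in S];sv(s)
E
python3 plan.py 2 3.14 1.2 0 1
```

```text
t 8.38 p [-3.1416  0.01    0.012   0.021 ] res [] phi -0.5 turns w 0.0 last w 0.0 0.0 th cmd-meas -0.02 F [ 2. -6. -0.]
pred end phi turns -0.108 phi -0.68 w 3.61 range 0.0 3.61
[[0, 0, 0, 0, -0.0036, 0.0163, -1], [0, 0, 0, 0, -0.0088, 0.0158, -1], [0, 0, 0, 0, -0.0139, 0.013, -1], [0, 0, 0, 0, -0.0187, 0.0083, -1], [0, 0, 0, 0, -0.0219, 0.0015, -1], [0, 0, 0, 0, -0.0226, -0.0075, -1], [0, 0, 0, 0, -0.0191, -0.0172, -1], [0, 0, 0, 0, -0.0105, -0.0257, -1]]
[[0, 0, 0, 0, 0.0029, -0.0297, -1], [0, 0, 0, 0, 0.0184, -0.0259, -1], [0, 0, 0, 0, 0.0309, -0.0132, -1], [0, 0, 0, 0, 0.0345, 0.0062, -1], [0, 0, 0, 0, 0.0254, 0.0248, -1], [0, 0, 0, 0, 0.0069, 0.0348, -1], [0, 0, 0, 0, -0.0139, 0.0325, -1], [0, 0, 0, 0, -0.0178, 0.0144, -1]]
th 8.938982385761962
```

```bash
rm state.json; sed -i 's/0.3,7.2/0.3,5.6/; s/2.5\*(wr-v)/1.5*(wr-v)/' plan.py; python3 plan.py 2 3.14 1.6 0 1
```

```text
t 8.38 p [-3.1416  0.01    0.012   0.021 ] res [] phi -0.5 turns w 0.0 last w 0.0 0.0 th cmd-meas -0.02 F [ 2. -6. -0.]
pred end phi turns -0.214 phi -1.34 w 2.59 range 0.0 2.59
[[0, 0, 0, 0, -0.0024, 0.0128, -1], [0, 0, 0, 0, -0.0057, 0.0129, -1], [0, 0, 0, 0, -0.0092, 0.012, -1], [0, 0, 0, 0, -0.0129, 0.0098, -1], [0, 0, 0, 0, -0.0162, 0.0063, -1], [0, 0, 0, 0, -0.0187, 0.0013, -1], [0, 0, 0, 0, -0.0196, -0.0052, -1], [0, 0, 0, 0, -0.0179, -0.0125, -1]]
[[0, 0, 0, 0, -0.0128, -0.0196, -1], [0, 0, 0, 0, -0.0044, -0.0248, -1], [0, 0, 0, 0, 0.007, -0.0258, -1], [0, 0, 0, 0, 0.0183, -0.0209, -1], [0, 0, 0, 0, 0.0258, -0.0103, -1], [0, 0, 0, 0, 0.0276, 0.0023, -1], [0, 0, 0, 0, 0.0237, 0.0145, -1], [0, 0, 0, 0, 0.0146, 0.0236, -1]]
th 7.5339236258002655
```

Call:
apply_moves([
  [0,0,0,0,-0.0024,0.0128,-1],
  [0,0,0,0,-0.0057,0.0129,-1],
  [0,0,0,0,-0.0092,0.012,-1],
  [0,0,0,0,-0.0129,0.0098,-1],
  [0,0,0,0,-0.0162,0.0063,-1],
  [0,0,0,0,-0.0187,0.0013,-1],
  [0,0,0,0,-0.0196,-0.0052,-1],
  [0,0,0,0,-0.0179,-0.0125,-1],
])

```text
clock: 9.05
tcp_pos: [0.5496, -0.0262, 0.1181]
orientation: [2.36, 2.072, 0.002]
contact_force: [6.1, -5.1, 6.9]
grip_width: 0.0262
gripper_force: 60.6
```

Call:
apply_moves([
  [0,0,0,0,-0.0128,-0.0196,-1],
  [0,0,0,0,-0.0044,-0.0248,-1],
  [0,0,0,0,0.007,-0.0258,-1],
  [0,0,0,0,0.0183,-0.0209,-1],
  [0,0,0,0,0.0258,-0.0103,-1],
  [0,0,0,0,0.0276,0.0023,-1],
  [0,0,0,0,0.0237,0.0145,-1],
  [0,0,0,0,0.0146,0.0236,-1],
])

```text
clock: 9.72
tcp_pos: [0.6488, -0.04, 0.1789]
orientation: [-2.36, -2.071, 0.002]
contact_force: [-10.7, -3.8, -1.4]
grip_width: 0.0257
gripper_force: 59.7
```

```bash
python3 plan.py 1 3.14 0.5 1 1
```

```text
look 9.72 -1.31 145
t 9.77 p [-3.0768  0.0098  0.0119  0.0209] res [-0.] phi -0.19 turns w 2.65 last w 1.29 2.65 th cmd-meas 0.0 F [-11.  -4.  -1.]
pred end phi turns 0.12 phi 0.75 w 3.32 range 2.4 3.32
[[0, 0, 0, 0, 0.0024, 0.0277, -1], [0, 0, 0, 0, -0.0103, 0.0257, -1], [0, 0, 0, 0, -0.0208, 0.0184, -1], [0, 0, 0, 0, -0.0268, 0.0071, -1], [0, 0, 0, 0, -0.0253, -0.0049, -1], [0, 0, 0, 0, -0.0194, -0.0135, -1], [0, 0, 0, 0, -0.0102, -0.0142, -1], [0, 0, 0, 0, -0.0052, -0.0146, -1]]
th 10.78109823973217
```

Call:
apply_moves([
  [0,0,0,0,0.0024,0.0277,-1],
  [0,0,0,0,-0.0103,0.0257,-1],
  [0,0,0,0,-0.0208,0.0184,-1],
  [0,0,0,0,-0.0268,0.0071,-1],
  [0,0,0,0,-0.0253,-0.0049,-1],
  [0,0,0,0,-0.0194,-0.0135,-1],
  [0,0,0,0,-0.0102,-0.0142,-1],
  [0,0,0,0,-0.0052,-0.0146,-1],
])

```text
clock: 10.43
tcp_pos: [0.5333, -0.0238, 0.1481]
orientation: [2.36, 2.073, 0.002]
contact_force: [3.8, -3.7, 1.5]
grip_width: 0.0259
gripper_force: 59.8
```

```bash
sed -i 's/LAG=.06/LAG=.015/' ctl.py; python3 plan.py 2 3.14 0.3 1 1
```

```text
look 10.43 0.45 84
t 10.48 p [-2.8907  0.0112  0.0133  0.0218] res [-0.02  0.02] phi 0.1 turns w 2.71 last w 2.1 2.84 th cmd-meas -0.02 F [ 4. -4.  2.]
pred end phi turns 0.782 phi -1.37 w 3.31 range 2.69 3.34
[[0, 0, 0, 0, -0.0008, -0.0215, -1], [0, 0, 0, 0, 0.0065, -0.0196, -1], [0, 0, 0, 0, 0.0123, -0.0159, -1], [0, 0, 0, 0, 0.0165, -0.0107, -1], [0, 0, 0, 0, 0.0127, -0.004, -1], [0, 0, 0, 0, 0.0142, -0.001, -1], [0, 0, 0, 0, 0.0153, 0.0027, -1], [0, 0, 0, 0, 0.0155, 0.0075, -1]]
[[0, 0, 0, 0, 0.0141, 0.0133, -1], [0, 0, 0, 0, 0.0098, 0.0191, -1], [0, 0, 0, 0, 0.0022, 0.0236, -1], [0, 0, 0, 0, -0.0081, 0.0243, -1], [0, 0, 0, 0, -0.0188, 0.0196, -1], [0, 0, 0, 0, -0.0261, 0.0094, -1], [0, 0, 0, 0, -0.0276, -0.0033, -1], [0, 0, 0, 0, -0.023, -0.0154, -1]]
th 16.52972075276618
```

Call:
apply_moves([
  [0,0,0,0,-0.0008,-0.0215,-1],
  [0,0,0,0,0.0065,-0.0196,-1],
  [0,0,0,0,0.0123,-0.0159,-1],
  [0,0,0,0,0.0165,-0.0107,-1],
  [0,0,0,0,0.0127,-0.004,-1],
  [0,0,0,0,0.0142,-0.001,-1],
  [0,0,0,0,0.0153,0.0027,-1],
  [0,0,0,0,0.0155,0.0075,-1],
])

```text
clock: 11.15
tcp_pos: [0.6261, -0.0367, 0.2103]
orientation: [2.361, 2.072, 0.001]
contact_force: [-1.8, -5.9, -0.9]
grip_width: 0.0259
gripper_force: 59.8
```

Call:
apply_moves([
  [0,0,0,0,0.0141,0.0133,-1],
  [0,0,0,0,0.0098,0.0191,-1],
  [0,0,0,0,0.0022,0.0236,-1],
  [0,0,0,0,-0.0081,0.0243,-1],
  [0,0,0,0,-0.0188,0.0196,-1],
  [0,0,0,0,-0.0261,0.0094,-1],
  [0,0,0,0,-0.0276,-0.0033,-1],
  [0,0,0,0,-0.023,-0.0154,-1],
])

```text
clock: 11.82
tcp_pos: [0.5485, -0.0261, 0.1188]
orientation: [2.36, 2.072, 0.002]
contact_force: [8.8, -5.7, 10.7]
grip_width: 0.0257
gripper_force: 60.9
```

```bash
python3 plan.py 1 3.14 0.3 1 1
```

```text
look 11.82 -1.31 150
t 11.87 p [-2.9299  0.0113  0.0128  0.022 ] res [-0.02  0.04 -0.01] phi 0.82 turns w 3.07 last w 3.07 3.33 th cmd-meas 0.0 F [ 9. -6. 11.]
pred end phi turns 1.153 phi 0.96 w 3.31 range 2.96 3.31
[[0, 0, 0, 0, -0.0137, -0.0242, -1], [0, 0, 0, 0, -0.0014, -0.0277, -1], [0, 0, 0, 0, 0.0113, -0.0254, -1], [0, 0, 0, 0, 0.0193, -0.0165, -1], [0, 0, 0, 0, 0.0208, -0.0066, -1], [0, 0, 0, 0, 0.0193, 0.0007, -1], [0, 0, 0, 0, 0.0161, 0.0057, -1], [0, 0, 0, 0, 0.0126, 0.0087, -1]]
th 19.587603201953645
```

Call:
apply_moves([
  [0,0,0,0,-0.0137,-0.0242,-1],
  [0,0,0,0,-0.0014,-0.0277,-1],
  [0,0,0,0,0.0113,-0.0254,-1],
  [0,0,0,0,0.0193,-0.0165,-1],
  [0,0,0,0,0.0208,-0.0066,-1],
  [0,0,0,0,0.0193,0.0007,-1],
  [0,0,0,0,0.0161,0.0057,-1],
  [0,0,0,0,0.0126,0.0087,-1],
])

```text
clock: 12.53
tcp_pos: [0.633, -0.0377, 0.2044]
orientation: [2.361, 2.072, -0.001]
contact_force: [-1.6, -4.1, -0.4]
grip_width: 0.026
gripper_force: 59.8
```

```bash
python3 plan.py 2 3.14 0.3 1 1
```

```text
look 12.53 1.08 57
t 12.58 p [-2.9106  0.012   0.0119  0.0217] res [-0.03  0.04  0.02 -0.03] phi 1.2 turns w 3.31 last w 3.05 3.41 th cmd-meas -0.01 F [-2. -4. -0.]
pred end phi turns 1.885 phi -0.72 w 3.33 range 3.15 3.33
[[0, 0, 0, 0, 0.008, 0.0089, -1], [0, 0, 0, 0, 0.0059, 0.0099, -1], [0, 0, 0, 0, 0.0039, 0.011, -1], [0, 0, 0, 0, 0.0018, 0.0124, -1], [0, 0, 0, 0, -0.0017, 0.0165, -1], [0, 0, 0, 0, -0.007, 0.0169, -1], [0, 0, 0, 0, -0.0133, 0.0152, -1], [0, 0, 0, 0, -0.0195, 0.0107, -1]]
[[0, 0, 0, 0, -0.024, 0.0026, -1], [0, 0, 0, 0, -0.0247, -0.0079, -1], [0, 0, 0, 0, -0.0199, -0.0187, -1], [0, 0, 0, 0, -0.0095, -0.0261, -1], [0, 0, 0, 0, 0.0032, -0.0276, -1], [0, 0, 0, 0, 0.0153, -0.0231, -1], [0, 0, 0, 0, 0.0241, -0.0138, -1], [0, 0, 0, 0, 0.0264, -0.0018, -1]]
th 25.289422187825
```

Call:
apply_moves([
  [0,0,0,0,0.008,0.0089,-1],
  [0,0,0,0,0.0059,0.0099,-1],
  [0,0,0,0,0.0039,0.011,-1],
  [0,0,0,0,0.0018,0.0124,-1],
  [0,0,0,0,-0.0017,0.0165,-1],
  [0,0,0,0,-0.007,0.0169,-1],
  [0,0,0,0,-0.0133,0.0152,-1],
  [0,0,0,0,-0.0195,0.0107,-1],
])

```text
clock: 13.25
tcp_pos: [0.6071, -0.0346, 0.1015]
orientation: [-2.358, -2.068, 0.008]
contact_force: [-11.4, -3.6, 36.3]
grip_width: 0.0258
gripper_force: 63.7
```

Call:
apply_moves([
  [0,0,0,0,-0.024,0.0026,-1],
  [0,0,0,0,-0.0247,-0.0079,-1],
  [0,0,0,0,-0.0199,-0.0187,-1],
  [0,0,0,0,-0.0095,-0.0261,-1],
  [0,0,0,0,0.0032,-0.0276,-1],
  [0,0,0,0,0.0153,-0.0231,-1],
  [0,0,0,0,0.0241,-0.0138,-1],
  [0,0,0,0,0.0264,-0.0018,-1],
])

```text
clock: 13.92
tcp_pos: [0.6015, -0.0333, 0.2211]
orientation: [-2.36, -2.073, -0.002]
contact_force: [-1.2, -8.3, -8.0]
grip_width: 0.0261
gripper_force: 58.9
```

```bash
python3 plan.py 2 3.08 0.3 1 1
```

```text
look 13.92 -0.77 206
t 13.97 p [-2.9328  0.0118  0.0122  0.0216] res [ 0.05  0.02 -0.04  0.01] phi 1.91 turns w 3.12 last w 3.12 3.32 th cmd-meas -0.0 F [-1. -8. -8.]
pred end phi turns 2.576 phi -2.67 w 3.23 range 3.02 3.23
[[0, 0, 0, 0, 0.0232, 0.009, -1], [0, 0, 0, 0, 0.0164, 0.0156, -1], [0, 0, 0, 0, 0.0087, 0.0182, -1], [0, 0, 0, 0, 0.0023, 0.0178, -1], [0, 0, 0, 0, -0.0026, 0.0163, -1], [0, 0, 0, 0, -0.0061, 0.0135, -1], [0, 0, 0, 0, -0.0083, 0.0108, -1], [0, 0, 0, 0, -0.01, 0.0082, -1]]
[[0, 0, 0, 0, -0.0114, 0.0059, -1], [0, 0, 0, 0, -0.0128, 0.0034, -1], [0, 0, 0, 0, -0.0143, 0.0004, -1], [0, 0, 0, 0, -0.0153, -0.0035, -1], [0, 0, 0, 0, -0.0154, -0.0084, -1], [0, 0, 0, 0, -0.0134, -0.0142, -1], [0, 0, 0, 0, -0.0088, -0.0198, -1], [0, 0, 0, 0, -0.0008, -0.0236, -1]]
th 30.008079030934805
```

Run:
```python
from ctl import *
s=ld();c=w(M,[0,.092,.17])[0]
ax=np.array([np.cos(M[2]),np.sin(M[2])])
P={8.33:(.6504,-.0401,.1545),9.05:(.5496,-.0262,.1181),9.72:(.6488,-.04,.1789),10.43:(.5333,-.0238,.1481),11.15:(.6261,-.0367,.2103),11.82:(.5485,-.0261,.1188),12.53:(.633,-.0377,.2044),13.25:(.6071,-.0346,.1015),13.92:(.6015,-.0333,.2211)}
for t,q in P.items():
    th=1.649+sum(d for a,b,d in s["seg"] if b<t+.02)
    d=np.array(q[:2])-c[:2];x,z=d@ax,q[2]+.019-.1785
    print(t,round((th+np.pi)%(2*np.pi)-np.pi,2),"cmd",np.round([.06*np.sin(th),.06*np.cos(th)],4),"meas",np.round([x,z],4),"r",np.hypot(x,z).round(4),"along",(d@[-ax[1],ax[0]]).round(4))
```

```text
8.33 1.65 cmd [ 0.0598 -0.0047] meas [ 0.0594 -0.005 ] r 0.0596 along 0.0011
9.05 -2.35 cmd [-0.0428 -0.0421] meas [-0.0423 -0.0414] r 0.0592 along 0.0018
9.72 1.25 cmd [0.057  0.0189] meas [0.0578 0.0194] r 0.061 along 0.001
10.43 -1.79 cmd [-0.0586 -0.0128] meas [-0.0588 -0.0114] r 0.0599 along 0.0021
11.15 0.59 cmd [0.0336 0.0497] meas [0.0349 0.0508] r 0.0616 along 0.0013
11.82 -2.32 cmd [-0.0439 -0.0409] meas [-0.0434 -0.0407] r 0.0595 along 0.0018
12.53 0.74 cmd [0.0404 0.0444] meas [0.0419 0.0449] r 0.0614 along 0.0012
13.25 2.83 cmd [ 0.0185 -0.0571] meas [ 0.0158 -0.058 ] r 0.0601 along 0.0009
13.92 0.16 cmd [0.0094 0.0593] meas [0.0101 0.0616] r 0.0624 along 0.0015
```

Call:
apply_moves([
  [0,0,0,0,0.0232,0.008,-1],
  [0,0,0,0,0.0164,0.0151,-1],
  [0,0,0,0,0.0087,0.0182,-1],
  [0,0,0,0,0.0023,0.0178,-1],
  [0,0,0,0,-0.0026,0.0163,-1],
  [0,0,0,0,-0.0061,0.0135,-1],
  [0,0,0,0,-0.0083,0.0108,-1],
  [0,0,0,0,-0.01,0.0082,-1],
])

```text
clock: 14.63
tcp_pos: [0.6213, -0.0363, 0.1089]
orientation: [-2.358, -2.068, 0.008]
contact_force: [-7.8, -3.4, 10.7]
grip_width: 0.0263
gripper_force: 61.0
```

Call:
apply_moves([
  [0,0,0,0,-0.0114,0.0059,-1],
  [0,0,0,0,-0.0128,0.0034,-1],
  [0,0,0,0,-0.0143,0.0004,-1],
  [0,0,0,0,-0.0153,-0.0035,-1],
  [0,0,0,0,-0.0154,-0.0084,-1],
  [0,0,0,0,-0.0134,-0.0142,-1],
  [0,0,0,0,-0.0088,-0.0198,-1],
  [0,0,0,0,-0.0008,-0.0236,-1],
])

```text
clock: 15.3
tcp_pos: [0.5321, -0.0237, 0.1709]
orientation: [-2.36, -2.073, 0.001]
contact_force: [9.1, -5.9, -2.6]
grip_width: 0.0263
gripper_force: 59.4
```

```bash
python3 plan.py 1 3.1 0.3 0 1
```

```text
t 15.3 p [-2.9328  0.0118  0.0122  0.0216] res [ 0.05  0.02 -0.04  0.01] phi 2.58 turns w 3.23 last w 3.18 3.23 th cmd-meas -0.02 F [ 9. -6. -3.]
pred end phi turns 2.925 phi -0.47 w 3.33 range 3.23 3.33
[[0, 0, 0, 0, 0.0096, -0.024, -1], [0, 0, 0, 0, 0.0197, -0.0183, -1], [0, 0, 0, 0, 0.0264, -0.0079, -1], [0, 0, 0, 0, 0.0272, 0.0048, -1], [0, 0, 0, 0, 0.0223, 0.0166, -1], [0, 0, 0, 0, 0.0124, 0.0248, -1], [0, 0, 0, 0, 0.0, 0.0274, -1], [0, 0, 0, 0, -0.011, 0.023, -1]]
th 33.64535904342953
```

Call:
apply_moves([
  [0,0,0,0,0.0096,-0.024,-1],
  [0,0,0,0,0.0197,-0.0183,-1],
  [0,0,0,0,0.0264,-0.0079,-1],
  [0,0,0,0,0.0272,0.0048,-1],
  [0,0,0,0,0.0223,0.0166,-1],
  [0,0,0,0,0.0124,0.0248,-1],
  [0,0,0,0,0.0,0.0274,-1],
  [0,0,0,0,-0.011,0.023,-1],
])

```text
clock: 15.97
tcp_pos: [0.6364, -0.0385, 0.1209]
orientation: [-2.358, -2.068, 0.01]
contact_force: [-14.5, -3.0, 13.4]
grip_width: 0.0259
gripper_force: 61.7
```

```bash
python3 plan.py 2 3.06 0.3 1 1
```

```text
look 15.97 -0.45 106
t 16.02 p [-2.9214  0.0119  0.0121  0.0216] res [ 0.02 -0.04  0.02 -0.01] phi 2.95 turns w 3.15 last w 3.15 3.33 th cmd-meas -0.05 F [-15.  -3.  13.]
pred end phi turns 3.62 phi -2.39 w 3.22 range 3.06 3.22
[[0, 0, 0, 0, -0.0161, 0.0145, -1], [0, 0, 0, 0, -0.0179, 0.0073, -1], [0, 0, 0, 0, -0.0168, 0.0014, -1], [0, 0, 0, 0, -0.0146, -0.0027, -1], [0, 0, 0, 0, -0.0134, -0.0061, -1], [0, 0, 0, 0, -0.0107, -0.0083, -1], [0, 0, 0, 0, -0.0081, -0.01, -1], [0, 0, 0, 0, -0.0058, -0.0114, -1]]
[[0, 0, 0, 0, -0.0034, -0.0129, -1], [0, 0, 0, 0, -0.0003, -0.0143, -1], [0, 0, 0, 0, 0.0035, -0.0153, -1], [0, 0, 0, 0, 0.0086, -0.0154, -1], [0, 0, 0, 0, 0.0142, -0.0134, -1], [0, 0, 0, 0, 0.0199, -0.0086, -1], [0, 0, 0, 0, 0.0236, -0.0006, -1], [0, 0, 0, 0, 0.0235, 0.0094, -1]]
th 38.294384653352076
```

Call:
apply_moves([
  [0,0,0,0,-0.0161,0.0145,-1],
  [0,0,0,0,-0.0179,0.0073,-1],
  [0,0,0,0,-0.0168,0.0014,-1],
  [0,0,0,0,-0.0146,-0.0027,-1],
  [0,0,0,0,-0.0134,-0.0061,-1],
  [0,0,0,0,-0.0107,-0.0083,-1],
  [0,0,0,0,-0.0081,-0.01,-1],
  [0,0,0,0,-0.0058,-0.0114,-1],
])

```text
clock: 16.68
tcp_pos: [0.5358, -0.0242, 0.1399]
orientation: [-2.36, -2.072, 0.0]
contact_force: [3.2, -4.6, 2.2]
grip_width: 0.0261
gripper_force: 59.9
```

Call:
apply_moves([
  [0,0,0,0,-0.0034,-0.0129,-1],
  [0,0,0,0,-0.0003,-0.0143,-1],
  [0,0,0,0,0.0035,-0.0153,-1],
  [0,0,0,0,0.0086,-0.0154,-1],
  [0,0,0,0,0.0142,-0.0134,-1],
  [0,0,0,0,0.0199,-0.0086,-1],
  [0,0,0,0,0.0236,-0.0006,-1],
  [0,0,0,0,0.0235,0.0094,-1],
])

```text
clock: 17.35
tcp_pos: [0.625, -0.0366, 0.2116]
orientation: [-2.36, -2.071, 0.002]
contact_force: [-5.8, -6.8, -6.6]
grip_width: 0.0258
gripper_force: 59.0
```

```bash
python3 plan.py 1 3.08 0.3 0 1
```

```text
t 17.35 p [-2.9214  0.0119  0.0121  0.0216] res [ 0.02 -0.04  0.02 -0.01] phi 3.62 turns w 3.22 last w 3.14 3.22 th cmd-meas 0.02 F [-6. -7. -7.]
pred end phi turns 3.968 phi -0.2 w 3.32 range 3.22 3.32
[[0, 0, 0, 0, 0.0185, 0.0199, -1], [0, 0, 0, 0, 0.0078, 0.0266, -1], [0, 0, 0, 0, -0.0049, 0.0272, -1], [0, 0, 0, 0, -0.0163, 0.0219, -1], [0, 0, 0, 0, -0.0248, 0.0125, -1], [0, 0, 0, 0, -0.0272, 0.0001, -1], [0, 0, 0, 0, -0.023, -0.0107, -1], [0, 0, 0, 0, -0.0154, -0.0174, -1]]
th 41.87970050915439
```

Call:
apply_moves([
  [0,0,0,0,0.0185,0.0199,-1],
  [0,0,0,0,0.0078,0.0266,-1],
  [0,0,0,0,-0.0049,0.0272,-1],
  [0,0,0,0,-0.0163,0.0219,-1],
  [0,0,0,0,-0.0248,0.0125,-1],
  [0,0,0,0,-0.0272,0.0001,-1],
  [0,0,0,0,-0.023,-0.0107,-1],
  [0,0,0,0,-0.0154,-0.0174,-1],
])

```text
clock: 18.02
tcp_pos: [0.5398, -0.0248, 0.1309]
orientation: [2.361, 2.073, -0.0]
contact_force: [6.9, -5.7, 5.6]
grip_width: 0.0256
gripper_force: 60.2
```

```bash
python3 plan.py 1 3.06 0.3 1 1
```

```text
look 18.02 -0.18 213
t 18.07 p [-2.9124  0.0119  0.0121  0.0216] res [-0.04  0.02  0.   -0.01] phi 4.0 turns w 3.16 last w 3.16 3.32 th cmd-meas -0.03 F [ 7. -6.  6.]
pred end phi turns 4.328 phi 2.06 w 3.18 range 3.07 3.18
[[0, 0, 0, 0, -0.0072, -0.0188, -1], [0, 0, 0, 0, -0.0008, -0.0176, -1], [0, 0, 0, 0, 0.0035, -0.0149, -1], [0, 0, 0, 0, 0.0061, -0.0121, -1], [0, 0, 0, 0, 0.0089, -0.0106, -1], [0, 0, 0, 0, 0.0106, -0.008, -1], [0, 0, 0, 0, 0.012, -0.0054, -1], [0, 0, 0, 0, 0.0134, -0.0028, -1]]
th 43.895537690880396
```

Call:
apply_moves([
  [0,0,0,0,-0.0072,-0.0188,-1],
  [0,0,0,0,-0.0008,-0.0176,-1],
  [0,0,0,0,0.0035,-0.0149,-1],
  [0,0,0,0,0.0061,-0.0121,-1],
  [0,0,0,0,0.0089,-0.0106,-1],
  [0,0,0,0,0.0106,-0.008,-1],
  [0,0,0,0,0.012,-0.0054,-1],
  [0,0,0,0,0.0134,-0.0028,-1],
])

```text
clock: 18.73
tcp_pos: [0.5864, -0.0312, 0.2214]
orientation: [-2.36, -2.072, 0.002]
contact_force: [0.1, -5.9, -3.6]
grip_width: 0.0261
gripper_force: 59.5
```

```bash
cp plan.py stop.py
python3 - <<'E'
t=open("stop.py").read()
t=t.replace("        O=wr+","        rem=max(0,wref*2*np.pi-f);A=1.3;wr=min(3.14,np.sqrt(2*A*rem));dw=-A if wr<3.1 else 0\n        if rem<.03: wr=dw=0\n        O=wr+")
t=t.replace("O=np.clip(O,0.3,5.6)","O=0 if rem<.03 else np.clip(O,0.,5.6)")
open("stop.py","w").write(t)
E
cp state.json s_bak.json; python3 stop.py 4 5 0 0 0; cp s_bak.json state.json; python3 stop.py 2 5 0 0 1
```

```text
t 18.73 p [-2.9124  0.0119  0.0121  0.0216] res [-0.04  0.02  0.   -0.01] phi 4.33 turns w 3.18 last w 3.09 3.32 th cmd-meas -0.0 F [ 0. -6. -4.]
pred end phi turns 5.004 phi 0.02 w 0.0 range 0.0 3.19
[[0, 0, 0, 0, 0.0146, 0.0005, -1], [0, 0, 0, 0, 0.0153, 0.0046, -1], [0, 0, 0, 0, 0.0097, 0.0055, -1], [0, 0, 0, 0, 0.0095, 0.0083, -1], [0, 0, 0, 0, 0.0083, 0.0113, -1], [0, 0, 0, 0, 0.0057, 0.014, -1], [0, 0, 0, 0, 0.0021, 0.016, -1], [0, 0, 0, 0, -0.0025, 0.0167, -1]]
[[0, 0, 0, 0, -0.0072, 0.0157, -1], [0, 0, 0, 0, -0.0115, 0.0129, -1], [0, 0, 0, 0, -0.0144, 0.0091, -1], [0, 0, 0, 0, -0.0159, 0.0046, -1], [0, 0, 0, 0, -0.0158, 0.0002, -1], [0, 0, 0, 0, -0.0144, -0.0037, -1], [0, 0, 0, 0, -0.0121, -0.0063, -1], [0, 0, 0, 0, -0.0095, -0.0081, -1]]
[[0, 0, 0, 0, -0.007, -0.0088, -1], [0, 0, 0, 0, -0.0047, -0.0087, -1], [0, 0, 0, 0, -0.0028, -0.008, -1], [0, 0, 0, 0, -0.0015, -0.0071, -1], [0, 0, 0, 0, -0.0006, -0.0059, -1], [0, 0, 0, 0, -0.0001, -0.0047, -1], [0, 0, 0, 0, 0.0002, -0.0035, -1], [0, 0, 0, 0, 0.0003, -0.0024, -1]]
[[0, 0, 0, 0, 0.0002, -0.0013, -1], [0, 0, 0, 0, 0.0, -0.0
[... 279 characters left out ...]
33 turns w 3.18 last w 3.09 3.32 th cmd-meas -0.0 F [ 0. -6. -4.]
pred end phi turns 4.868 phi -0.83 w 1.64 range 1.64 3.21
[[0, 0, 0, 0, 0.0151, 0.0006, -1], [0, 0, 0, 0, 0.0157, 0.005, -1], [0, 0, 0, 0, 0.0099, 0.0059, -1], [0, 0, 0, 0, 0.0096, 0.0087, -1], [0, 0, 0, 0, 0.0081, 0.0118, -1], [0, 0, 0, 0, 0.0053, 0.0147, -1], [0, 0, 0, 0, 0.0014, 0.0165, -1], [0, 0, 0, 0, -0.0034, 0.0169, -1]]
[[0, 0, 0, 0, -0.0083, 0.0155, -1], [0, 0, 0, 0, -0.0125, 0.0124, -1], [0, 0, 0, 0, -0.0152, 0.0082, -1], [0, 0, 0, 0, -0.0163, 0.0035, -1], [0, 0, 0, 0, -0.0158, -0.001, -1], [0, 0, 0, 0, -0.014, -0.0046, -1], [0, 0, 0, 0, -0.0115, -0.0071, -1], [0, 0, 0, 0, -0.0087, -0.0085, -1]]
th 47.99350621661682
```

The predicted stop is within 0.02 rad of needle-up. I'll run the first two calls, then look again.

Call:
apply_moves([
  [0,0,0,0,0.0151,0.0006,-1],
  [0,0,0,0,0.0157,0.005,-1],
  [0,0,0,0,0.0099,0.0059,-1],
  [0,0,0,0,0.0096,0.0087,-1],
  [0,0,0,0,0.0081,0.0118,-1],
  [0,0,0,0,0.0053,0.0147,-1],
  [0,0,0,0,0.0014,0.0165,-1],
  [0,0,0,0,-0.0034,0.0169,-1],
])

```text
clock: 19.4
tcp_pos: [0.647, -0.0398, 0.1396]
orientation: [-2.36, -2.071, 0.005]
contact_force: [-6.4, -4.8, 3.2]
grip_width: 0.0254
gripper_force: 60.1
```

Call:
apply_moves([
  [0,0,0,0,-0.0083,0.0155,-1],
  [0,0,0,0,-0.0125,0.0124,-1],
  [0,0,0,0,-0.0152,0.0082,-1],
  [0,0,0,0,-0.0163,0.0035,-1],
  [0,0,0,0,-0.0158,-0.001,-1],
  [0,0,0,0,-0.014,-0.0046,-1],
  [0,0,0,0,-0.0115,-0.0071,-1],
  [0,0,0,0,-0.0087,-0.0085,-1],
])

```text
clock: 20.07
tcp_pos: [0.5457, -0.0256, 0.1229]
orientation: [-2.36, -2.072, 0.001]
contact_force: [1.7, -4.5, 2.9]
grip_width: 0.0257
gripper_force: 59.9
```

```bash
python3 stop.py 1 5 0 1 1
```

```text
look 20.07 -0.86 206
t 20.12 p [-2.9233  0.0118  0.0121  0.0218] res [ 0.02 -0.   -0.02  0.01] phi 4.88 turns w 1.46 last w 1.46 2.61 th cmd-meas -0.03 F [ 2. -5.  3.]
pred end phi turns 4.986 phi -0.09 w 0.57 range 0.57 1.46
[[0, 0, 0, 0, -0.0067, -0.0097, -1], [0, 0, 0, 0, -0.0042, -0.0094, -1], [0, 0, 0, 0, -0.0022, -0.0084, -1], [0, 0, 0, 0, -0.001, -0.0072, -1], [0, 0, 0, 0, -0.0001, -0.0058, -1], [0, 0, 0, 0, 0.0003, -0.0045, -1], [0, 0, 0, 0, 0.0004, -0.0031, -1], [0, 0, 0, 0, 0.0004, -0.002, -1]]
th 48.885324434137466
```

Call:
apply_moves([
  [0,0,0,0,-0.0067,-0.0097,-1],
  [0,0,0,0,-0.0042,-0.0094,-1],
  [0,0,0,0,-0.0022,-0.0084,-1],
  [0,0,0,0,-0.001,-0.0072,-1],
  [0,0,0,0,-0.0001,-0.0058,-1],
  [0,0,0,0,0.0003,-0.0045,-1],
  [0,0,0,0,0.0004,-0.0031,-1],
  [0,0,0,0,0.0004,-0.002,-1],
])

```text
clock: 20.78
tcp_pos: [0.5332, -0.0238, 0.173]
orientation: [-2.36, -2.072, 0.001]
contact_force: [-2.1, -0.7, 0.4]
grip_width: 0.0264
gripper_force: 59.8
```

```bash
python3 stop.py 1 5 0 1 0
```

```text
look 20.78 -0.24 214
t 20.83 p [-2.9185  0.0114  0.0121  0.0233] res [-0.   -0.02 -0.02  0.02] phi 4.97 turns w 0.33 last w 0.33 1.47 th cmd-meas -0.03 F [-2. -1.  0.]
pred end phi turns 4.991 phi -0.05 w 0.07 range 0.07 0.33
[[0, 0, 0, 0, 0.0015, -0.0062, -1], [0, 0, 0, 0, 0.002, -0.0055, -1], [0, 0, 0, 0, 0.0022, -0.0047, -1], [0, 0, 0, 0, 0.0024, -0.0041, -1], [0, 0, 0, 0, 0.0024, -0.0035, -1], [0, 0, 0, 0, 0.0024, -0.0031, -1], [0, 0, 0, 0, 0.0023, -0.0027, -1], [0, 0, 0, 0, 0.0025, -0.0024, -1]]
th 49.50791896323583
```

Call:
apply_moves([
  [0,0,0,0,0.0015,-0.0062,-1],
  [0,0,0,0,0.002,-0.0055,-1],
  [0,0,0,0,0.0022,-0.0047,-1],
  [0,0,0,0,0.0024,-0.0041,-1],
  [0,0,0,0,0.0024,-0.0035,-1],
  [0,0,0,0,0.0024,-0.0031,-1],
  [0,0,0,0,0.0023,-0.0027,-1],
  [0,0,0,0,0.0025,-0.0024,-1],
])

```text
clock: 21.5
tcp_pos: [0.5515, -0.0263, 0.2055]
orientation: [-2.361, -2.073, -0.001]
contact_force: [-4.4, -0.7, 3.8]
grip_width: 0.0255
gripper_force: 60.2
```

Call:
apply_moves([
  [0,0,0,0,0,0,-1],
  [0,0,0,0,0,0,-1],
  [0,0,0,0,0,0,-1],
  [0,0,0,0,0,0,-1],
  [0,0,0,0,0,0,-1],
  [0,0,0,0,0,0,-1],
  [0,0,0,0,0,0,-1],
  [0,0,0,0,0,0,-1],
])

```text
clock: 22.17
tcp_pos: [0.5513, -0.0263, 0.2053]
orientation: [-2.361, -2.073, -0.0]
contact_force: [-4.1, -0.0, 5.4]
grip_width: 0.0262
gripper_force: 60.4
```

Run:
```python
from ctl import *
for i in range(2):
    t,ph,c,im=look();print(t,ph,c)
cv2.imwrite("pics/s.png",cv2.resize(im[130:220,250:340],(500,500)))
```

```text
22.1667 -0.11999999999999995 209.8564453125
22.2167 -0.11999999999999995 209.740234375
```

View pics/s.png

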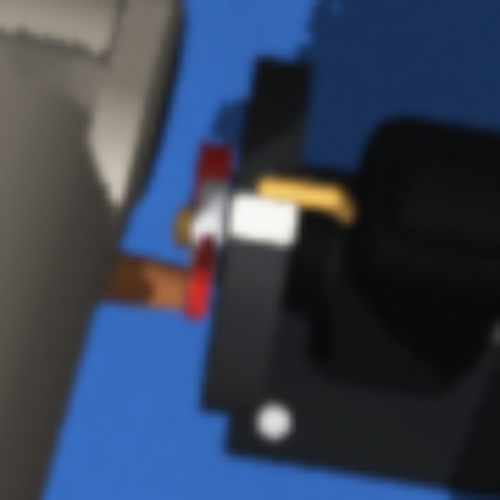

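Run:
```python
from ctl import *
s=ld();t=telemetry.get_obs()["clock"];J=s["p"][1]
for O in(1.8,2.2,2.6):
  for n in(3,4,5):
    S=[[t+i/12,t+(i+1)/12,O/12] for i in range(n)]
    print(O,n,[round(sim([0,J,f,g],S,t,t+1.3,x=(-.12,0.))[-1,1],3) for f,g in((.0115,.0215),(.0121,.0225),(.0128,.0235))])
crank(-.73,[2.2/12]*4+[0]*4)
```

```text
1.8 3 [np.float64(-0.077), np.float64(-0.082), np.float64(-0.086)]
1.8 4 [np.float64(-0.044), np.float64(-0.052), np.float64(-0.06)]
1.8 5 [np.float64(-0.003), np.float64(-0.014), np.float64(-0.026)]
2.2 3 [np.float64(-0.043), np.float64(-0.05), np.float64(-0.056)]
2.2 4 [np.float64(0.015), np.float64(0.004), np.float64(-0.007)]
2.2 5 [np.float64(0.089), np.float64(0.073), np.float64(0.056)]
2.6 3 [np.float64(-0.001), np.float64(-0.01), np.float64(-0.019)]
2.6 4 [np.float64(0.088), np.float64(0.074), np.float64(0.059)]
2.6 5 [np.float64(0.207), np.float64(0.185), np.float64(0.161)]
[[0, 0, 0, 0, 0.0088, -0.0066, -1], [0, 0, 0, 0, 0.0099, -0.0048, -1], [0, 0, 0, 0, 0.0106, -0.0029, -1], [0, 0, 0, 0, 0.0109, -0.001, -1], [0, 0, 0, 0, 0.0, 0.0, -1], [0, 0, 0, 0, 0.0, 0.0, -1], [0, 0, 0, 0, 0.0, 0.0, -1], [0, 0, 0, 0, 0.0, 0.0, -1]]
th 0.0033333333333334103
```

The wheel stands still with the mark (crop 265,218) about 0.1 rad short of the pointer (crop 300,190). That is within tolerance, but a small forward nudge will centre it.

Call:
apply_moves([
  [0,0,0,0,0.0088,-0.0066,-1],
  [0,0,0,0,0.0099,-0.0048,-1],
  [0,0,0,0,0.0106,-0.0029,-1],
  [0,0,0,0,0.0109,-0.001,-1],
  [0,0,0,0,0,0,-1],
  [0,0,0,0,0,0,-1],
  [0,0,0,0,0,0,-1],
  [0,0,0,0,0,0,-1],
])

```text
clock: 22.93
tcp_pos: [0.592, -0.0319, 0.2212]
orientation: [2.359, 2.071, 0.003]
contact_force: [0.4, -1.3, 5.7]
grip_width: 0.026
gripper_force: 60.2
```

Call:
apply_moves([
  [0,0,0,0,0,0,-1],
  [0,0,0,0,0,0,-1],
  [0,0,0,0,0,0,-1],
  [0,0,0,0,0,0,-1],
  [0,0,0,0,0,0,-1],
  [0,0,0,0,0,0,-1],
  [0,0,0,0,0,0,-1],
  [0,0,0,0,0,0,-1],
])

```text
clock: 23.6
tcp_pos: [0.5918, -0.0319, 0.2212]
orientation: [2.359, 2.071, 0.003]
contact_force: [0.4, -1.5, 4.8]
grip_width: 0.026
gripper_force: 60.2
```

Run:
```python
from ctl import *
t,ph,c,im=look();print(t,ph,c,rim(im)[70:110:2].round(),PH[70],PH[110])
cv2.imwrite("pics/s2.png",cv2.resize(im[130:220,250:340],(500,500)))
```

```text
23.6 0.01000000000000003 167.67593383789062 [ 60.  60.  60.  60.  57.  58.  91. 170. 204. 179. 157. 149. 119.  71.
  42.  36.  35.  35.  34.  33.] -0.34999999999999987 0.4500000000000002
```

View pics/s2.png

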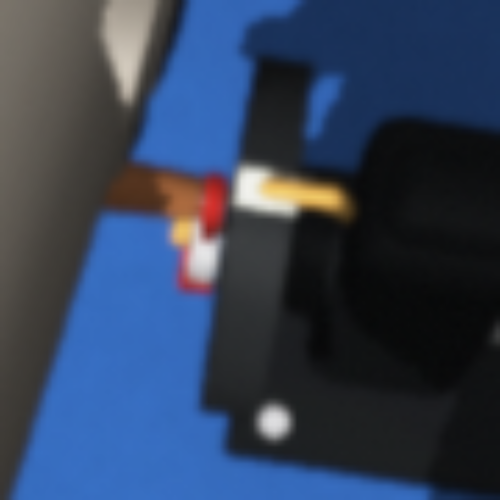

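The mark is now centred under the brass pointer (both near crop 268,190). I'll open the gripper and lift straight up.

Call:
apply_moves([
  [0,0,0,0,0,0,-0.2],
  [0,0,0,0,0,0,0],
  [0,0,0,0,0,0,0.3],
  [0,0,0,0,0,0,0.6],
  [0,0,0,0,0,0,1],
  [0,0,0,0,0,0,1],
  [0,0,0,0,0,0,1],
  [0,0,0,0,0,0,1],
])

```text
clock: 24.32
tcp_pos: [0.591, -0.0316, 0.2203]
orientation: [-2.361, -2.073, 0.0]
contact_force: [-0.8, -0.6, 0.8]
grip_width: 0.0858
gripper_force: 0.0
```

Call:
apply_moves([
  [0,0,0,0,0,-0.005,1],
  [0,0,0,0,0,-0.01,1],
  [0,0,0,0,0,-0.015,1],
  [0,0,0,0,0,-0.02,1],
  [0,0,0,0,0,-0.02,1],
  [0,0,0,0,0,-0.02,1],
  [0,0,0,0,0,-0.015,1],
  [0,0,0,0,0,-0.01,1],
])

```text
clock: 24.98
tcp_pos: [0.5918, -0.032, 0.3382]
orientation: [2.36, 2.071, 0.004]
contact_force: [0.7, -0.1, 0.5]
grip_width: 0.0856
gripper_force: 0.0
```

Call:
apply_moves([
  [0,0,0,0,0,0,1],
  [0,0,0,0,0,0,1],
  [0,0,0,0,0,0,1],
  [0,0,0,0,0,0,1],
  [0,0,0,0,0,0,1],
  [0,0,0,0,0,0,1],
  [0,0,0,0,0,0,1],
  [0,0,0,0,0,0,1],
])

```text
clock: 25.65
tcp_pos: [0.591, -0.0316, 0.3351]
orientation: [-2.361, -2.073, 0.001]
contact_force: [-0.1, 0.5, 0.3]
grip_width: 0.0855
gripper_force: 0.0
```

Run:
```python
from ctl import *
t,ph,c,im=look();im0=im;w1=grab_frame("wrist");t2,ph2,c2,im=look();print(t,ph,t2,ph2,cv2.absdiff(im0,im)[130:220,250:340].max())
cv2.imwrite("pics/s3.png",np.hstack([cv2.resize(im[130:220,250:340],(384,384)),w1[:,60:450]]))
```

```text
25.65 0.01000000000000003 25.75 0.01000000000000003 22
```

View pics/s3.png

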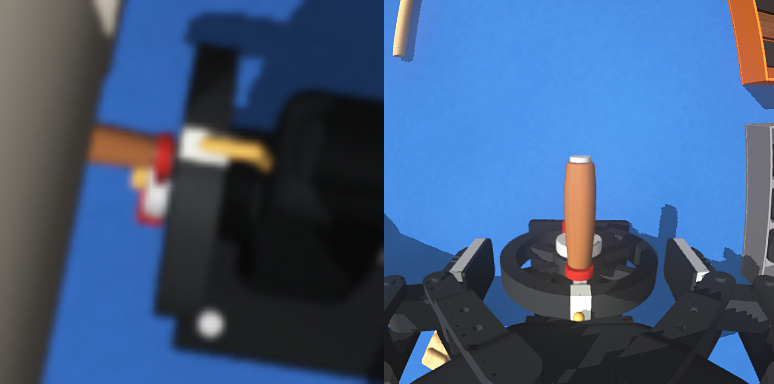

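The handle is free between the open fingers, and the white mark is still under the pointer (580,300). Handing in.

```bash
python3 -c "
from bench import order
print(order.hand_in())"
```

```text
the job is handed in; nothing more can be done
None
```

I handed the job in at about 26 s: by my model, checked against camera sightings of the mark, the wheel held about 3.0–3.4 rad/s (29–33 turns a minute) for over 7 s, then stopped with the mark under the pointer, and the handle is released; the hand-in call gave no verdict.

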